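# Dial a preset into a thumbwheel bank

### The job

Set the three-digit thumbwheel bank on the bench to 4 7 2, read from left to right by someone standing at its front: roll each wheel by its rim until its digit has clicked in at the top, between the index bars, and then let go. Press lightly, never with more than about 15 N on the bank, since the wheels float on weak springs; and do not disturb the vial and the lens tube that stand beside it.

Things in the scene. Friction and masses are not known exactly. Their poses are not given: they have to be found in the camera images.
- bank: thumbwheel bank fixed to the bench: grey metal box 64 (x) x 128 (y) x 52 mm high, black top plate, three white digit wheels standing up out of it (48 mm diameter, 18 mm wide, axles along y, at y = +38, 0, -38 mm). Origin: centre of its underside; x points from its front (operator and robot side) to its rear with brass sockets, y to its left, z up. Digits stand upright for an operator at the front
- rim_left (a point): point fixed to the housing at the nominal rim top of the left wheel, mid-width, 70 mm over the bench, 18 mm over the black top plate. The true rim top is up to 6 mm higher or lower (differs per wheel and start, not readable). Each wheel floats on a spring: it yields downward at about 2 N plus 3.5 N per mm and bottoms after 6 mm
- rim_middle (a point): point fixed to the housing at the nominal rim top of the middle wheel, mid-width, 70 mm over the bench, 18 mm over the black top plate. The true rim top is up to 6 mm higher or lower (differs per wheel and start, not readable). Ten detents a turn: about 3.5 N along the rim carries a wheel to the next digit; let go, it snaps into the nearest
- rim_right (a point): point fixed to the housing at the nominal rim top of the right wheel, mid-width, 70 mm over the bench, 18 mm over the black top plate. The true rim top is up to 6 mm higher or lower (differs per wheel and start, not readable). Rim friction about 1: a fingertip pressed on the top with 5 to 11 N and drawn along x rolls the wheel without slip
- wheel_left (a joint): left wheel, to be set to 4: angle (rad) about the bank's y axis, growing as the rim's top moves along the bank's +x. Digit shown (facing straight up) = angle / 0.6283, rounded, modulo 10: rolling the top away from the operator by 36 deg (15.1 mm of rim) shows the next higher digit; 9 and 0 are neighbours. Turns endlessly; may read beyond a full turn either way
- wheel_middle (a joint): middle wheel, to be set to 7: angle (rad) about the bank's y axis, growing as the rim's top moves along the bank's +x. Digit shown (facing straight up) = angle / 0.6283, rounded, modulo 10: rolling the top away from the operator by 36 deg (15.1 mm of rim) shows the next higher digit; 9 and 0 are neighbours. Turns endlessly; may read beyond a full turn either way
- wheel_right (a joint): right wheel, to be set to 2: angle (rad) about the bank's y axis, growing as the rim's top moves along the bank's +x. Digit shown (facing straight up) = angle / 0.6283, rounded, modulo 10: rolling the top away from the operator by 36 deg (15.1 mm of rim) shows the next higher digit; 9 and 0 are neighbours. Turns endlessly; may read beyond a full turn either way
- vial_mid (a point): glass sample vial with white cap, 27 mm across, 57 mm tall, standing loose beside the left end of the bank; this point is at its centre, 28 mm up
- lens_tube_mid (a point): short black threaded lens tube, 30 mm across, 20 mm tall, standing loose beyond the vial; point at its centre, 10 mm up

How it is judged:
By the outcome, as a careful person would: the job done as asked, in the order asked, and still so for the second after the job is handed in, with the robot touching nothing.
It also fails if it takes over 72 s, if anything falls off the work surface, if the arm or the gripper's body presses on something with over 40 N, if the wrist force passes 120 N, or if a joint passes its speed limit or range.

### The arm

A 6-joint arm with a two-finger parallel gripper is mounted at the origin on a cart in front of the work surface, level with it; the furniture and walls round the work are solid. World frame = base frame: x ahead of the robot, y to its left, z up, the work surface at z = 0. Lengths are in mm, angles in rad, forces in N, time in s.
With the tool pointing down it reaches from about 375 to 975 mm from the base axis. Payload 3.8 kg.
Tool frame: the origin (TCP) lies on the centre line of the jaws, within the pads' length; the fingertips stand 17 mm ahead of it and the grasp point (between the pads) lies 2 mm behind it; z points along the fingers, y is the direction in which the jaws open and shut (so a half turn about z gives the same grasp; the last joint's range is limited). The gripper opens to 88 mm and grips with 3 to 60 N. Pads are 18 mm wide; open, the fingers measure 123 mm over their backs; the gripper's body (75 mm by 187 mm) begins 45 mm behind the grasp point.
Start: joints at [-1.363, 0.264, 1.604, -0, 1.274, -0.037], TCP at [163.589, -654.872, 255.706] pointing down, gripper open.
Joint ranges: [-2.63, 2.63], [-0.94, 2.18], [0.31, 2.57], [-1.31, 4.45], [0, 2.66], [-2.55, 2.55]. Speed limits (rad/s): [2.57, 2.57, 3.14, 3.14, 3.14, 3.14].

### API

Orientations are given as [roll, pitch, yaw] about the fixed x, y, z axes, in that order (R = Rz(yaw) Ry(pitch) Rx(roll)).
In Python, from plant import monitor, viewer, workorder gives the robot as it stands.
- The arm moves only by the shell command python3 -m inch 'ROWS' [FORCE]. ROWS is JSON, a list of rows, each a list of 3 entries, a list of its own where there are three numbers: the turn, a rotation vector about the tool's x, y, z in degrees, then the shift along the tool's x, y, z in m, then the finger opening in m, from 0 to 0.0881. In form: [[[ax, ay, az], [tx, ty, tz], jaw], ...]. A call has 1 to 20 rows; each row shifts and turns the commanded pose from where the row before left it, along the tool's axes as they then stand; what a row does not reach is not made up. A row lasts 1/10 s, in which the tool goes at most 50 mm and 8.59 degrees, less where a joint would pass 70% of its speed; a pose out of reach is approached as far as the arm can. A call is refused whole if a number of a shift passes 0.05 or a number of a turn 8.59, either way. A call with a gripper value outside its range is refused whole. The fingers move at their own pace and stop on an object; FORCE is the grip in N (left out, the last holds). Time passes only in rows, so rows that do not move let the fingers close. It gives the time, the measured TCP pose, the force and the opening at its end, in the units of the state.
- monitor.observe(): the state, without advancing time (a new reading comes with each control period).
- viewer.camera(name): name is "side" or "top" or "wrist"; returns a dict with "image" (384x512x3 uint8, red, green, blue), "fovy" (degrees; the focal length in pixels is half the picture's height over the tangent of half this angle, whatever the lens; pixels are square), "cx", "cy" (the principal point, pixels), "R" (3x3) and "t" (3): a world point X has camera coordinates R X + t. Camera axes: x right, y down, z forward; pixel columns grow to the right and rows downward; lengths in mm; the calibration is good to about 2 mm. A picture is of the moment at which its call begins. There is no depth.
- workorder.sign_off(): hands the job in, once; it reports no verdict.
The state is a dict: "time_s": time; "q": joint angles; "qvel": joint speeds; "joint_torque": joint torques, N m; "tool_pos": TCP position; "eef_rot": TCP orientation; "wrist_force": force on the tool from outside, world axes, zero at the start; "ft_torque": the same for the moment, N m; "width": opening from 0.0 (shut) to 1.0 (fully open).
Only numpy, scipy, OpenCV 4.12 (cv2) and the standard library are available. Lean on these libraries where they do the work, as an engineer would, in place of code of your own. Each camera call takes 0.05 s, during which the arm holds its last target. There are 200 camera calls.

## Working session

There is one attempt and no reset: what is moved stays moved. The work goes in short steps, Python scripts to look and compute and a shell command to move; the robot and the scene stay as the last step left them, time stands still between calls to the robot, and variables do not carry over. Pictures are saved under pics/ and viewed, about 8 in all and at most 12, crops included, and the job is handed in when it is done.

```bash
ls; mkdir -p pics; python3 - <<'E'
from plant import monitor, viewer
import cv2,json,numpy as np
s=monitor.observe();print(s)
for n in("top","side"):
    c=viewer.camera(n);cv2.imwrite(f"pics/{n}0.png",c["image"][...,::-1])
    print(n,c["fovy"],c["cx"],c["cy"],np.round(c["R"],4).tolist(),np.round(c["t"],1).tolist())
a=cv2.imread("pics/top0.png");b=cv2.imread("pics/side0.png")
cv2.imwrite("pics/both0.png",cv2.resize(np.vstack([a,b]),None,fx=.78,fy=.78))
E
```

```text
pics
{'time_s': 0.0, 'q': array([-1.36289696e+00,  2.64732941e-01,  1.60531978e+00,  1.45925177e-05,
        1.27369794e+00, -3.68739959e-02]), 'qvel': array([ 3.00625268e-03, -4.12903778e-04, -1.06752820e-04, -1.51543905e-04,
       -9.37338278e-05, -9.03637423e-04]), 'joint_torque': array([ 4.63628548e-04, -5.02105272e+01, -3.56874704e+01,  7.28092692e-02,
        2.94178782e-02, -1.74281540e-04]), 'tool_pos': array([ 163.46268044, -654.23946803,  254.4308591 ]), 'eef_rot': array([-3.13943662e+00, -9.34908371e-05,  2.44768978e-01]), 'wrist_force': array([-0.84717036,  0.71540943,  0.13724529]), 'ft_torque': array([-0.05332485,  0.00602624, -0.02009327]), 'width': 0.9986874626981046}
top 44.22172970025227 254.24531339777585 198.60710085299743 [[-0.0226, -0.9997, -0.0054], [-0.9981, 0.0229, -0.0575], [0.0576, 0.0041, -0.9983]] [322.3, 546.6, 909.5]
side 56.78985628607023 256.01722704689405 187.1270244394692 [[0.9953, -0.0958, -0.016], [-0.0536, -0.405, -0.9127], [0.0809, 0.9093, -0.4082]] [-510.2, 234.1, 531.3]
```

View pics/both0.png

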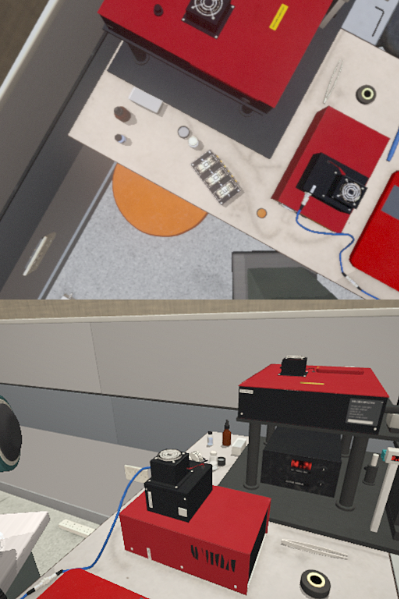

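```bash
python3 - <<'E'
import cv2,numpy as np
a=cv2.imread("pics/top0.png")
c=cv2.resize(a[145:275,200:340],None,fx=4,fy=4,interpolation=cv2.INTER_CUBIC)
cv2.imwrite("pics/crop1.png",c)
E
```

```text
(no output)
```

View pics/crop1.png

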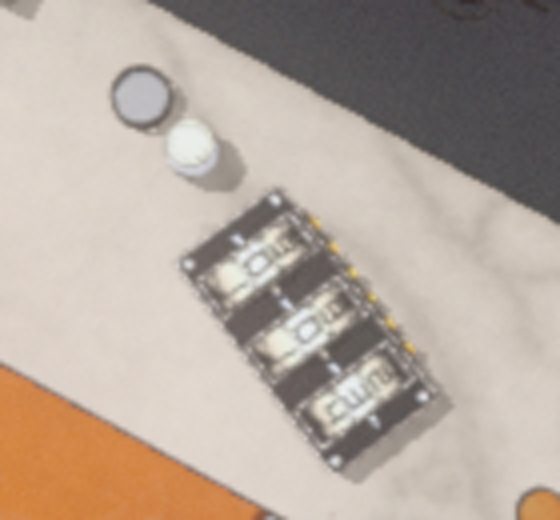

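```bash
cat > h.py <<'E'
import numpy as np
from plant import monitor, viewer
def ray(c,u,v,z):
    f=c["image"].shape[0]/2/np.tan(np.radians(c["fovy"])/2)
    R,t=np.array(c["R"]),np.array(c["t"])
    o=-R.T@t; d=R.T@np.array([(u-c["cx"])/f,(v-c["cy"])/f,1])
    return o+d*(z-o[2])/d[2]
def proj(c,X):
    f=c["image"].shape[0]/2/np.tan(np.radians(c["fovy"])/2)
    p=np.array(c["R"])@np.array(X)+np.array(c["t"])
    return p[:2]/p[2]*f+[c["cx"],c["cy"]]
E
python3 - <<'E'
from h import *
c=viewer.camera("top")
P=[]
for n,u,v,z in [("LF",188,263,53),("LR",275,200,53),("RR",424,397,53),("RF",337,461,53),("vial",193,148,57),("lens",141,96,20)]:
    p=ray(c,u/4+200-.4,v/4+145-.4,z);P.append(p);print(n,p.round(1))
P=np.array(P);print("centre",P[:4].mean(0))
y=P[0]+P[1]-P[2]-P[3];print("yaw",np.degrees(np.arctan2(-y[0],y[1])),"len",np.linalg.norm(y)/2)
x=P[1]+P[2]-P[0]-P[3];print("yaw",np.degrees(np.arctan2(x[1],x[0])),np.linalg.norm(x)/2)
for h in(250,300,350):print(h,[ray(c,u,v,h).round(0)[:2] for u,v in((334,136),(132,52))])
E
```

```text
LF [529.9 324.5  53. ]
LR [558.6 282.9  53. ]
RR [464.7 215.5  53. ]
RF [435.8 256.9  53. ]
vial [583.7 320.9  57. ]
lens [613.3 346.4  20. ]
centre [497.24157227 269.93219416  53.        ]
yaw -54.31743179792013 len 115.70993234056826
yaw -55.26761600887427 50.5276221107863
250 [array([630., 189.]), array([764., 486.])]
300 [array([621., 198.]), array([745., 473.])]
350 [array([611., 206.]), array([726., 460.])]
```

```bash
python3 - <<'E'
from h import *
T=viewer.camera("top");S=viewer.camera("side")
def tri(a,b):
    o1=ray(T,*a,0);d1=ray(T,*a,400)-o1;o2=ray(S,*b,0);d2=ray(S,*b,400)-o2
    k=np.linalg.lstsq(np.c_[d1,-d2],o2-o1,rcond=None)[0]
    p,q=o1+k[0]*d1,o2+k[1]*d2
    return ((p+q)/2).round(0),np.linalg.norm(p-q).round(0)
s=.78
for n,a,b in [("fan",(350,190),(169,454)),("redbox right far corner",(391,137),(269,499)),("redbox left far",(320,107),(208,465)),("bigbox near corner top",(275,108),(245,382))]:
    print(n,tri((a[0]/s,a[1]/s),(b[0]/s,(b[1]-299.5)/s)))
for z in(90,110,140):print(z,ray(T,275/s,192/s,z).round(0),ray(T,320/s,107/s,z).round(0))
E
```

```text
fan (array([464.,  11., 208.]), np.float64(4.0))
redbox right far corner (array([591., -99., 175.]), np.float64(38.0))
redbox left far (array([588.,  54., 167.]), np.float64(104.0))
bigbox near corner top (array([626., 169., 297.]), np.float64(17.0))
90 [460. 135.  90.] [655.  24.  90.]
110 [461. 139. 110.] [651.  31. 110.]
140 [463. 145. 140.] [646.  40. 140.]
```

```bash
python3 -m inch '[[[0,0,0],[0,0,-0.03],0.04],[[0,0,0],[0,0,-0.035],0],[[0,0,0],[0,0,-0.035],0],[[0,0,0],[0,0,-0.03],0],[[0,0,0],[0.0295,-0.0188,0],0],[[0,0,0],[0.0295,-0.0188,0],0],[[0,0,0],[0.0295,-0.0188,0],0],[[0,0,0],[0.0295,-0.0188,0],0],[[0,0,0],[0.0295,-0.0188,0],0],[[0,0,0],[0.0295,-0.0188,0],0],[[0,0,0],[0.0295,-0.0188,0],0],[[0,0,0],[0.0295,-0.0188,0],0],[[0,0,0],[0.0295,-0.0188,0],0],[[0,0,0],[0.0295,-0.0188,0],0],[[0,0,0],[0.0295,-0.0188,0],0],[[0,0,0],[0.0295,-0.0188,0],0],[[0,0,0],[0.0295,-0.0188,0],0],[[0,0,0],[0.0295,-0.0188,0],0]]' 20
python3 -m inch '[[[0,0,0],[0.008,-0.0344,0],0],[[0,0,0],[0.008,-0.0344,0],0],[[0,0,0],[0.008,-0.0344,0],0],[[0,0,0],[0.008,-0.0344,0],0],[[0,0,0],[0.008,-0.0344,0],0],[[0,0,0],[0.008,-0.0344,0],0],[[0,0,0],[0.008,-0.0344,0],0],[[0,0,0],[0.008,-0.0344,0],0],[[0,0,0],[0.008,-0.0344,0],0],[[0,0,0],[0.008,-0.0344,0],0],[[0,0,0],[0.008,-0.0344,0],0],[[0,0,0],[0.008,-0.0344,0],0],[[0,0,0],[0.008,-0.0344,0],0],[[0,0,0],[0.008,-0.0344,0],0],[[0,0,0],[0.008,-0.0344,0],0],[[0,0,0],[0.008,-0.0344,0],0],[[0,0,-7.1],[0,0,0],0],[[0,0,-7.1],[0,0,0],0],[[0,0,-7.0],[0,0,0],0],[[0,0,0],[0,0,0],0]]'
python3 - <<'E'
from h import *
import cv2
print(monitor.observe())
c=viewer.camera("wrist");cv2.imwrite("pics/w1.png",c["image"][...,::-1])
bc=np.array([497.2,269.9,0]);a=np.radians(-54.6);X=np.array([np.cos(a),np.sin(a),0]);Y=np.array([-X[1],X[0],0])
for k in(38,0,-38):print(k,proj(c,bc+k*Y+[0,0,70]).round(0),(bc+k*Y).round(1))
E
```

```text
time_s: 2.05
tool_pos: [501.2, -298.2, 385.7]
eef_rot: [3.141, -0.0, 0.245]
wrist_force: [-0.1, 0.1, -0.3]
width: 0.007
time_s: 4.05
tool_pos: [491.1, 265.8, 385.5]
eef_rot: [-3.141, 0.0, 0.616]
wrist_force: [0.2, -0.0, 0.5]
width: 0.002
{'time_s': 4.05, 'q': array([ 4.51408257e-01, -1.08966749e-02,  1.67645431e+00,  4.04640532e-05,
        1.47641797e+00,  1.40666849e+00]), 'qvel': array([-0.00554122, -0.0033038 , -0.00235273, -0.00015951,  0.00166263,
        0.10557695]), 'joint_torque': array([  0.15501911, -36.64237618, -37.32083917,   0.04332458,
        -0.07059396,  -0.85923487]), 'tool_pos': array([491.08137368, 265.75912057, 385.52831932]), 'eef_rot': array([-3.14149034e+00,  3.71222004e-04,  6.15532289e-01]), 'wrist_force': array([ 0.22586613, -0.03788358,  0.47462343]), 'ft_torque': array([0.00588162, 0.02020761, 0.01483652]), 'width': 0.002318031513036547}
38 [255. 118.] [528.2 291.9   0. ]
0 [255. 145.] [497.2 269.9   0. ]
-38 [255. 171.] [466.2 247.9   0. ]
```

View pics/w1.png

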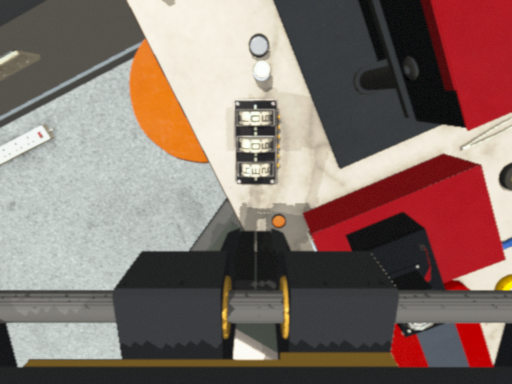

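```bash
python3 -m inch '[[[0,0,0],[-0.01,0,0.03],0],[[0,0,0],[-0.01,0,0.03],0],[[0,0,0],[-0.01,0,0.03],0],[[0,0,0],[-0.01,0,0.03],0],[[0,0,0],[-0.01,0,0.03],0],[[0,0,0],[0,0,0],0],[[0,0,0],[0,0,0],0]]'
python3 - <<'E'
from h import *
import cv2
print(monitor.observe()["wrist_force"])
c=viewer.camera("wrist");cv2.imwrite("pics/w2.png",c["image"][...,::-1])
bc=np.array([497.2,269.9,0]);a=np.radians(-54.6);X=np.array([np.cos(a),np.sin(a),0]);Y=np.array([-X[1],X[0],0])
for k in(38,0,-38):print(k,proj(c,bc+k*Y+[0,0,70]).round(0))
u,v=proj(c,bc+[0,0,60]).astype(int);print(u,v)
s=130;x0,y0=max(u-s,0),max(v-s,0)
im=c["image"][y0:v+s,x0:u+s,::-1]
print(x0,y0,im.shape)
cv2.imwrite("pics/w2c.png",cv2.rotate(cv2.resize(im,None,fx=2.2,fy=2.2,interpolation=cv2.INTER_CUBIC),cv2.ROTATE_90_COUNTERCLOCKWISE))
E
```

```text
time_s: 4.8
tool_pos: [450.5, 236.7, 236.0]
eef_rot: [-3.142, 0.0, 0.613]
wrist_force: [0.4, -0.1, 0.9]
width: 0.007
[ 0.35682368 -0.09668231  0.89435475]
38 [254.  71.]
0 [254. 115.]
-38 [254. 156.]
254 114
124 0 (244, 260, 3)
```

View pics/w2c.png

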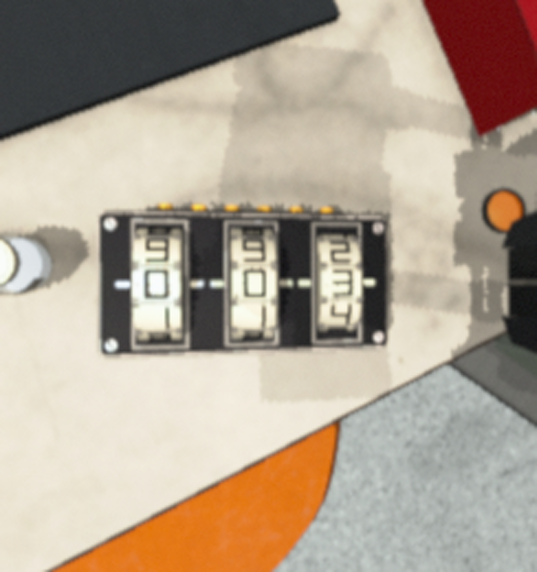

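```bash
cat > chk.py <<'E'
import sys
from plant import monitor
s=monitor.observe();sys.exit(int(s["wrist_force"][2]>3.5))
E
python3 -m inch '[[[0,0,0],[0.0238,-0.0039,0],0],[[0,0,0],[0.0238,-0.0039,0],0],[[0,0,0],[0.0238,-0.0039,0],0],[[0,0,0],[0.0238,-0.0039,0],0],[[0,0,0],[0,0,0.03],0],[[0,0,0],[0,0,0.03],0],[[0,0,0],[0,0,0.03],0],[[0,0,0],[0,0,0.03],0],[[0,0,0],[0,0,0.012],0],[[0,0,0],[0,0,0.005],0],[[0,0,0],[0,0,0],0],[[0,0,0],[0,0,0],0]]'
python3 chk.py && python3 -m inch '[[[0,0,0],[0,0,0.002],0],[[0,0,0],[0,0,0.0],0]]'
python3 chk.py && python3 -m inch '[[[0,0,0],[0,0,0.002],0],[[0,0,0],[0,0,0.0],0]]'
python3 chk.py && python3 -m inch '[[[0,0,0],[0,0,0.002],0],[[0,0,0],[0,0,0.0],0]]'
```

```text
time_s: 6.05
tool_pos: [520.7, 305.3, 100.8]
eef_rot: [3.141, -0.003, 0.615]
wrist_force: [-0.5, -0.4, -0.9]
width: 0.008
time_s: 6.25
tool_pos: [519.8, 304.7, 97.8]
eef_rot: [3.141, -0.002, 0.615]
wrist_force: [1.0, 0.4, -0.1]
width: 0.007
time_s: 6.45
tool_pos: [519.1, 304.3, 94.7]
eef_rot: [-3.142, 0.0, 0.615]
wrist_force: [-0.0, -0.5, -0.2]
width: 0.004
time_s: 6.65
tool_pos: [518.9, 304.3, 92.3]
eef_rot: [-3.141, 0.001, 0.615]
wrist_force: [-0.6, -0.3, -0.5]
width: 0.004
```

```bash

python3 chk.py && python3 -m inch '[[[0,0,0],[0,0,0.0015],0],[[0,0,0],[0,0,0.0],0],[[0,0,0],[0,0,0.0],0]]'
python3 chk.py && python3 -m inch '[[[0,0,0],[0,0,0.0015],0],[[0,0,0],[0,0,0.0],0],[[0,0,0],[0,0,0.0],0]]'
python3 chk.py && python3 -m inch '[[[0,0,0],[0,0,0.0015],0],[[0,0,0],[0,0,0.0],0],[[0,0,0],[0,0,0.0],0]]'
python3 chk.py && python3 -m inch '[[[0,0,0],[0,0,0.0015],0],[[0,0,0],[0,0,0.0],0],[[0,0,0],[0,0,0.0],0]]'
```

```text
time_s: 6.95
tool_pos: [519.1, 304.4, 91.1]
eef_rot: [-3.142, 0.0, 0.615]
wrist_force: [0.2, 0.3, 0.5]
width: 0.0
time_s: 7.25
tool_pos: [519.4, 304.5, 89.9]
eef_rot: [-3.142, -0.0, 0.615]
wrist_force: [-0.6, -0.0, 0.6]
width: 0.006
time_s: 7.55
tool_pos: [519.5, 304.6, 88.9]
eef_rot: [3.142, -0.001, 0.615]
wrist_force: [-1.7, 0.4, 5.2]
width: 0.003
```

```bash

python3 -m inch '[[[0,0,0],[0,0,0.0008],0],[[0,0,0],[0,0,0.0],0],[[0,0,0],[0,0,0.0],0]]'
python3 -m inch '[[[0,0,0],[0,0.001,0],0],[[0,0,0],[0,0.002,0],0],[[0,0,0],[0,0.003,0],0]]'
```

```text
time_s: 7.85
tool_pos: [519.5, 304.7, 88.3]
eef_rot: [-3.142, -0.001, 0.615]
wrist_force: [-1.9, -0.6, 5.8]
width: 0.009
time_s: 8.15
tool_pos: [522.4, 300.6, 88.4]
eef_rot: [-3.14, -0.001, 0.615]
wrist_force: [-3.2, 1.1, 8.9]
width: 0.004
```

```bash

python3 -m inch '[[[0,0,0],[0,0.003,0],0],[[0,0,0],[0,0.003,0],0],[[0,0,0],[0,0.003,0],0]]'
python3 -m inch '[[[0,0,0],[0,0.003,0],0],[[0,0,0],[0,0.003,0],0],[[0,0,0],[0,0.003,0],0]]'
python3 -m inch '[[[0,0,0],[0,0.003,0],0],[[0,0,0],[0,0.002,0],0],[[0,0,0],[0,0.001,0],0],[[0,0,0],[0,0,0],0],[[0,0,0],[0,0,0],0]]'
```

```text
time_s: 8.45
tool_pos: [528.5, 292.1, 88.7]
eef_rot: [3.141, -0.001, 0.615]
wrist_force: [-4.4, 2.0, 8.7]
width: 0.002
time_s: 8.75
tool_pos: [533.5, 285.2, 88.7]
eef_rot: [-3.141, -0.001, 0.615]
wrist_force: [-1.9, -1.7, 8.9]
width: 0.004
time_s: 9.25
tool_pos: [537.1, 280.1, 88.4]
eef_rot: [3.141, -0.001, 0.615]
wrist_force: [-1.2, -1.0, 6.1]
width: 0.007
```

```bash

python3 -m inch '[[[0,0,0],[0,0,-0.006],0],[[0,0,0],[0,0,-0.006],0],[[0,0,0],[0,-0.01,0],0],[[0,0,0],[0,-0.01,0],0],[[0,0,0],[0,-0.01,0],0],[[0,0,0],[0,0,0.006],0],[[0,0,0],[0,0,0],0],[[0,0,0],[0,0,0.003],0],[[0,0,0],[0,0,0.0015],0],[[0,0,0],[0,0,0],0],[[0,0,0],[0,0,0],0]]'
python3 -m inch '[[[0,0,0],[0,0,0.0015],0],[[0,0,0],[0,0,0.0],0],[[0,0,0],[0,0,0.0],0]]'
```

```text
time_s: 10.35
tool_pos: [519.3, 304.4, 89.3]
eef_rot: [-3.141, -0.0, 0.614]
wrist_force: [-2.2, -0.3, 3.9]
width: 0.007
time_s: 10.65
tool_pos: [519.3, 304.5, 88.2]
eef_rot: [-3.141, -0.0, 0.615]
wrist_force: [-3.1, -0.5, 7.2]
width: 0.005
```

Same height and force; second stroke of two digits.

```bash

python3 -m inch '[[[0,0,0],[0,0.001,0],0],[[0,0,0],[0,0.002,0],0],[[0,0,0],[0,0.003,0],0],[[0,0,0],[0,0.003,0],0],[[0,0,0],[0,0.003,0],0]]'
python3 -m inch '[[[0,0,0],[0,0.003,0],0],[[0,0,0],[0,0.003,0],0],[[0,0,0],[0,0.003,0],0]]'
python3 -m inch '[[[0,0,0],[0,0.003,0],0],[[0,0,0],[0,0.003,0],0],[[0,0,0],[0,0.002,0],0],[[0,0,0],[0,0.001,0],0],[[0,0,0],[0,0,0],0],[[0,0,0],[0,0,0],0]]'
python3 -m inch '[[[0,0,0],[0,0,-0.01],0],[[0,0,0],[0,0,-0.02],0],[[0,0,0],[-0.015,0,-0.03],0],[[0,0,0],[-0.03,0,-0.03],0],[[0,0,0],[-0.03,-0.015,-0.03],0],[[0,0,0],[-0.02,0,-0.02],0],[[0,0,0],[0,0,0],0],[[0,0,0],[0,0,0],0]]'
cat > look.py <<'E'
import sys,cv2
from h import *
c=viewer.camera("wrist")
bc=np.array([497.2,269.9,60])
u,v=proj(c,bc).astype(int);x0,y0=max(u-80,0),max(v-100,0)
im=c["image"][y0:v+100,x0:u+80,::-1]
cv2.imwrite(sys.argv[1],cv2.rotate(cv2.resize(im,None,fx=3,fy=3,interpolation=cv2.INTER_CUBIC),cv2.ROTATE_90_COUNTERCLOCKWISE))
E
python3 look.py pics/a1.png
```

```text
time_s: 11.15
tool_pos: [526.7, 294.3, 88.6]
eef_rot: [3.141, -0.001, 0.615]
wrist_force: [-2.2, -3.5, 9.6]
width: 0.006
time_s: 11.45
tool_pos: [531.6, 287.5, 88.7]
eef_rot: [-3.141, -0.001, 0.615]
wrist_force: [-3.7, -0.2, 8.7]
width: 0.005
time_s: 12.05
tool_pos: [537.1, 279.8, 88.3]
eef_rot: [3.141, -0.001, 0.615]
wrist_force: [-1.7, -1.5, 6.3]
width: 0.005
time_s: 12.85
tool_pos: [450.7, 237.4, 227.9]
eef_rot: [3.141, -0.002, 0.615]
wrist_force: [0.3, 1.0, -0.9]
width: 0.004
```

View pics/a1.png

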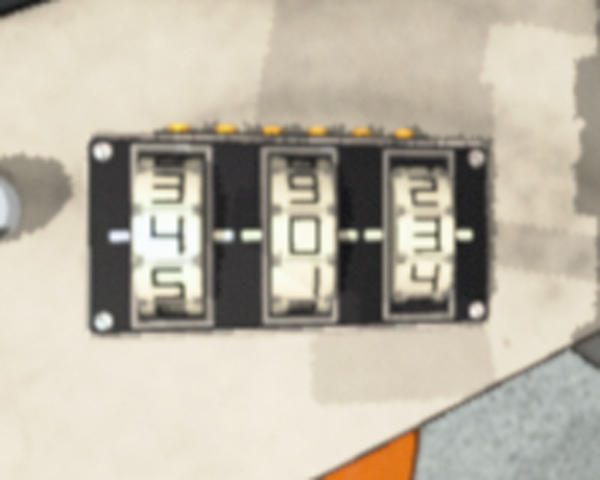

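```bash

python3 -m inch '[[[0,0,0],[0.0284,0.0077,0],0],[[0,0,0],[0.0284,0.0076,0],0],[[0,0,0],[0,0,0.03],0],[[0,0,0],[0,0,0.03],0],[[0,0,0],[0,0,0.03],0],[[0,0,0],[0,0,0.03],0],[[0,0,0],[0,0,0.01],0],[[0,0,0],[0,0,0.002],0],[[0,0,0],[0,0,0],0],[[0,0,0],[0,0,0],0],[[0,0,0],[0,0,0],0],[[0,0,0],[0,0,0],0]]'
for i in 1 2 3 4 5 6 7 8; do python3 chk.py && python3 -m inch '[[[0,0,0],[0,0,0.0015],0],[[0,0,0],[0,0,0.0],0],[[0,0,0],[0,0,0.0],0]]'; done | grep -v -e eef -e width
```

```text
time_s: 14.1
tool_pos: [506.4, 258.1, 96.7]
eef_rot: [3.141, -0.003, 0.615]
wrist_force: [0.8, 0.6, -0.2]
width: 0.004
time_s: 14.4
tool_pos: [505.4, 257.6, 94.0]
wrist_force: [0.6, -0.3, 0.2]
time_s: 14.7
tool_pos: [505.5, 257.6, 92.4]
wrist_force: [-0.3, 0.4, 0.0]
time_s: 15.0
tool_pos: [505.7, 257.7, 91.4]
wrist_force: [-1.3, -0.8, 5.1]
```

```bash

python3 -m inch '[[[0,0,0],[0,0,0.0008],0],[[0,0,0],[0,0,0.0],0],[[0,0,0],[0,0,0.0],0]]'
python3 -m inch '[[[0,0,0],[0,-0.001,0],0],[[0,0,0],[0,-0.002,0],0],[[0,0,0],[0,-0.003,0],0]]'
```

```text
time_s: 15.3
tool_pos: [505.8, 257.7, 90.8]
eef_rot: [3.141, -0.001, 0.615]
wrist_force: [-0.9, -0.4, 6.8]
width: 0.005
time_s: 15.6
tool_pos: [503.0, 261.7, 91.0]
eef_rot: [3.139, -0.001, 0.615]
wrist_force: [-0.4, -5.6, 8.6]
width: 0.005
```

```bash

python3 -m inch '[[[0,0,0],[0,-0.003,0],0],[[0,0,0],[0,-0.003,0],0],[[0,0,0],[0,-0.003,0],0]]'
python3 -m inch '[[[0,0,0],[0,-0.003,0],0],[[0,0,0],[0,-0.003,0],0],[[0,0,0],[0,-0.003,0],0]]'
python3 -m inch '[[[0,0,0],[0,-0.003,0],0],[[0,0,0],[0,-0.002,0],0],[[0,0,0],[0,-0.001,0],0],[[0,0,0],[0,0,0],0],[[0,0,0],[0,0,0],0]]'
python3 -m inch '[[[0,0,0],[0,0,-0.006],0],[[0,0,0],[0,0,-0.006],0],[[0,0,0],[0,0.007,0],0],[[0,0,0],[0,0.008,0],0],[[0,0,0],[0,0.008,0],0],[[0,0,0],[0,0,0.006],0],[[0,0,0],[0,0,0],0],[[0,0,0],[0,0,0.003],0],[[0,0,0],[0,0,0.0015],0],[[0,0,0],[0,0,0],0],[[0,0,0],[0,0,0],0]]'
python3 -m inch '[[[0,0,0],[0,0,0.0015],0],[[0,0,0],[0,0,0.0],0],[[0,0,0],[0,0,0.0],0]]'
```

```text
time_s: 15.9
tool_pos: [497.0, 270.2, 91.1]
eef_rot: [-3.141, -0.001, 0.615]
wrist_force: [-1.0, -3.1, 8.3]
width: 0.003
time_s: 16.2
tool_pos: [492.2, 277.1, 91.2]
eef_rot: [3.141, -0.001, 0.615]
wrist_force: [-2.6, -1.9, 9.0]
width: 0.002
time_s: 16.7
tool_pos: [488.4, 282.4, 90.8]
eef_rot: [3.142, -0.001, 0.615]
wrist_force: [-1.6, -0.7, 6.3]
width: 0.009
time_s: 17.8
tool_pos: [501.4, 263.3, 92.2]
eef_rot: [3.141, 0.0, 0.615]
wrist_force: [-1.1, -2.1, 5.0]
width: 0.008
time_s: 18.1
tool_pos: [501.4, 263.4, 91.3]
eef_rot: [3.141, 0.0, 0.615]
wrist_force: [-2.9, -3.2, 8.2]
width: 0.003
```

```bash

python3 -m inch '[[[0,0,0],[0,-0.001,0],0],[[0,0,0],[0,-0.002,0],0],[[0,0,0],[0,-0.003,0],0],[[0,0,0],[0,-0.003,0],0]]'
python3 -m inch '[[[0,0,0],[0,-0.003,0],0],[[0,0,0],[0,-0.002,0],0],[[0,0,0],[0,-0.001,0],0],[[0,0,0],[0,0,0],0],[[0,0,0],[0,0,0],0]]'
python3 -m inch '[[[0,0,0],[0,0,-0.006],0],[[0,0,0],[0,0,-0.01],0],[[0,0,0],[-0.018,0.007,0],0],[[0,0,0],[-0.02,0.008,0],0],[[0,0,0],[0,0,0.008],0],[[0,0,0],[0,0,0.002],0],[[0,0,0],[0,0,0],0],[[0,0,0],[0,0,0],0]]'
for i in 1 2 3 4 5 6 7 8; do python3 chk.py && python3 -m inch '[[[0,0,0],[0,0,0.0015],0],[[0,0,0],[0,0,0.0],0],[[0,0,0],[0,0,0.0],0]]'; done | grep -v -e eef -e width
```

```text
time_s: 18.5
tool_pos: [496.3, 270.5, 91.3]
eef_rot: [3.141, 0.0, 0.615]
wrist_force: [-2.7, -1.7, 8.1]
width: 0.004
time_s: 19.0
tool_pos: [492.7, 275.7, 91.3]
eef_rot: [3.141, 0.0, 0.615]
wrist_force: [-3.0, -2.4, 7.8]
width: 0.006
time_s: 19.8
tool_pos: [470.9, 242.0, 96.1]
eef_rot: [-3.142, -0.0, 0.615]
wrist_force: [0.1, -0.4, -0.5]
width: 0.008
time_s: 20.1
tool_pos: [470.5, 241.6, 94.6]
wrist_force: [0.6, 0.2, -0.3]
time_s: 20.4
tool_pos: [470.3, 241.4, 93.0]
wrist_force: [-0.2, -0.2, 0.2]
time_s: 20.7
tool_pos: [470.3, 241.4, 91.5]
wrist_force: [-0.2, 0.0, -0.8]
time_s: 21.0
tool_pos: [470.3, 241.4, 90.0]
wrist_force: [0.7, -0.3, -0.3]
time_s: 21.3
tool_pos: [470.3, 241.4, 88.5]
wrist_force: [-0.0, -0.2, -0.2]
time_s: 21.6
tool_pos: [470.3, 241.4, 87.0]
wrist_force: [-0.4, -0.7, 0.4]
time_s: 21.9
tool_pos: [470.3, 241.4, 85.5]
wrist_force: [-0.0, 0.3, 0.2]
time_s: 22.2
tool_pos: [470.3, 241.4, 84.0]
wrist_force: [0.6, 0.4, 0.1]
```

```bash

for i in 1 2 3 4; do python3 chk.py && python3 -m inch '[[[0,0,0],[0,0,0.001],0],[[0,0,0],[0,0,0.0],0],[[0,0,0],[0,0,0.0],0]]'; done | grep -v -e eef -e width
```

```text
time_s: 22.5
tool_pos: [470.5, 241.5, 83.4]
wrist_force: [-0.4, -1.4, 2.8]
time_s: 22.8
tool_pos: [470.6, 241.5, 82.6]
wrist_force: [-2.5, -1.5, 5.5]
```

```bash

python3 -m inch '[[[0,0,0],[0,0,0.001],0],[[0,0,0],[0,0,0.0],0],[[0,0,0],[0,-0.001,0],0],[[0,0,0],[0,-0.002,0],0],[[0,0,0],[0,-0.003,0],0],[[0,0,0],[0,-0.003,0],0]]'
python3 -m inch '[[[0,0,0],[0,-0.003,0],0],[[0,0,0],[0,-0.002,0],0],[[0,0,0],[0,-0.001,0],0],[[0,0,0],[0,0,0],0],[[0,0,0],[0,0,0],0]]'
python3 -m inch '[[[0,0,0],[0,0,-0.01],0],[[0,0,0],[0,0,-0.03],0],[[0,0,0],[0,0,-0.04],0],[[0,0,0],[-0.01,0,-0.04],0],[[0,0,0],[-0.03,0,-0.02],0],[[0,0,0],[0,0,0],0],[[0,0,0],[0,0,0],0],[[0,0,0],[0,0,0],0]]'
python3 look.py pics/a2.png
```

```text
time_s: 23.4
tool_pos: [465.7, 248.5, 81.9]
eef_rot: [3.141, -0.0, 0.615]
wrist_force: [-1.7, -1.7, 7.4]
width: 0.006
time_s: 23.9
tool_pos: [462.0, 253.8, 81.9]
eef_rot: [3.141, -0.0, 0.615]
wrist_force: [-2.6, -0.1, 7.9]
width: 0.006
time_s: 24.7
tool_pos: [428.8, 230.6, 219.9]
eef_rot: [-3.141, 0.001, 0.615]
wrist_force: [0.0, -0.8, 0.3]
width: 0.01
```

View pics/a2.png

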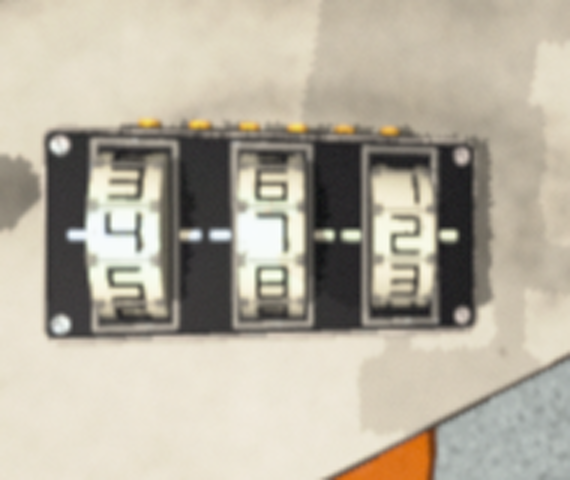

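The wheels read 4 7 2, centred on the index bars (row about 235). I'll check the vial and lens tube from the top camera, then hand in.

```bash
python3 - <<'E'
from h import *
import cv2
c=viewer.camera("wrist");t=viewer.camera("top")
a=cv2.imread("pics/top0.png");b=t["image"][...,::-1]
d=cv2.absdiff(a,b).max(2)
print("diff vial/lens mean,max",d[158:192,225:258].mean(),d[158:192,225:258].max())
cv2.imwrite("pics/end.png",cv2.resize(np.hstack([a[145:275,200:340],b[145:275,200:340]]),None,fx=2.5,fy=2.5))
E
```

```text
diff vial/lens mean,max 4.238859180035651 9
```

View pics/end.png

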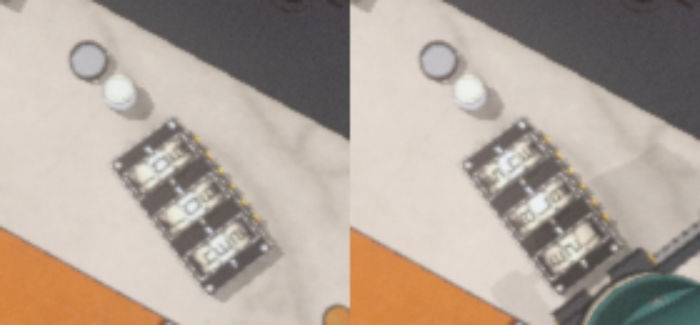

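The before and after views show the vial (120,92) and lens tube (88,60) unmoved, and the arm is clear of the bank.

```bash
python3 -c "
from plant import workorder,monitor
print(monitor.observe()['time_s'],workorder.sign_off())"
```

```text
the job is handed in; nothing more can be done
24.85 None
```

The bank is set to 4 7 2 and the job was handed in at 24.9 s. I rolled the left wheel from 0 to 4, the middle from 0 to 7 and the right from 3 to 2, using the closed fingertips.

- **Wheels:** the last wrist picture shows 4, 7 and 2, each centred between its index bars, with the gripper lifted clear.
- **Force:** the highest vertical reading was about 9.6 N (about 10.5 N in all). Force was only read at the end of each short move, so brief peaks in between were not seen.
- **Vial and lens tube:** the before and after top views show both unmoved, with only small lighting differences.

No check failed or disagreed.

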